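# Slide the stub pot to its pick-up place and hold the forceps at the marked gap over it

## Task

On the two-place hotplate, slide the small pot sideways from the double-ring mark to the centre of the square mark without lifting it, and let go of its handle. Then take the sprung forceps from their rest by the finger plates and hold them level with both tips over the middle of the pot, a few centimetres above its rim, squeezed so that the tips are 12 mm apart, which is when each arm lies under its dark line on the bridge. Leave the other things on the bench where they are, and finish still holding the forceps there with the gap steady; do not put them down.

Things in the scene. Friction and masses are not known exactly. Their poses are not given: they have to be found in the camera images.
- hotplate: white two-place hotplate with a grey top, 220 (x) x 360 (y) x 40 mm high, fixed; origin at the centre of its underside. Its two marked places lie 90 mm either side of its centre along its own y.
- ring_mark: two concentric thin white circles (radii 35 and 58 mm) on the hotplate's top, the place where the pot starts; origin at their centre, on the hotplate's top face. Either end of the hotplate.
- square_mark: four thin white corner brackets of a 128 mm square on the hotplate's top, the place where the pot is to go, at the other end; origin at its centre, on the hotplate's top face.
- pot: small open steel pot, about 0.5 kg, loose: outer radius 52 mm at the foot, 55 mm at the rim, 60 mm high, three brass stubs inside (lower than the rim); origin at the centre of its underside. A straight handle points along its own -x, roughly towards the robot: black grip 16 mm wide (y), 14 mm tall, from 77 to 147 mm from the pot's axis, its centre line 48 mm above the pot's underside.
- rest: fixed forceps rest: black plate 170 x 70 x 4 mm with two white plastic cross bars whose tops are 28 mm above the bench, 52 mm behind and 48 mm ahead of its centre; between the bars there is room for fingers. Origin at the centre of its underside, x along the forceps.
- forceps: sprung steel forceps, 173 mm long, 80 g, loose, lying on the rest, arms opening sideways; origin on the centre line at the underside, midway along the finger plates, x to the tips, z up. Hinge block 85 mm behind the origin, tip ends 77 mm ahead. Springs push each finger plate outwards with 2 N when released, 6 N at the marked gap; fingers must stop at a width, a full grip shuts it.
- plates (a point): centre between the two finger plates, 7 mm above the forceps' origin: the place to grip. Each plate is flat, ribbed, on the outside of an arm, 42 mm long (x) and 14 mm tall. Width over the middle of the plates: 38 mm released (41 at their front ends), 26 mm at the marked gap, where the plates are parallel. 1 mm of this width changes the tip gap by 1.9 mm.
- bridge (a point): centre of the thin T-shaped bridge over the arms, 47 mm ahead of the forceps' origin and 16 mm above it: 50 mm wide, 10 mm long, with two dark lines 18 mm apart along x, which mark where the arms lie at the 12 mm tip gap.
- jaw_left (a joint): closing angle of the left forceps arm (the right arm mirrors it), rad: 0 released, 0.070 at the marked 12 mm gap, 0.107 tips shut; tip gap is about 34 mm minus 320 mm per rad
- tip_left (a point): inner face of the left forceps tip, 6 mm above the underside of the forceps
- tip_right (a point): inner face of the right forceps tip, likewise; the distance between these two points is the tip gap
- tips_mid (a point): point midway between the forceps tips: 75 mm ahead of the forceps' origin on the centre line, 6 mm above it
- jar: bystander: capped jar, radius 24 mm, 60 mm high, near the robot; origin at the centre of its underside
- beaker: bystander: glass beaker, radius 36 mm, 90 mm high, to the left of the hotplate; origin at the centre of its underside
- dish: bystander: clear covered dish, radius 45 mm, 16 mm high, between robot and hotplate; origin at the centre of its underside
- wash_bottle: bystander: white bottle, radius 32 mm, 170 mm high, beyond the forceps rest; origin at the centre of its underside
- vial: bystander: small amber vial, radius 12 mm, 45 mm high, between hotplate and wash bottle; origin at the centre of its underside
- spatula: bystander: steel lab spoon with a black handle, 180 mm long lying along x to the right of the forceps rest; origin at its middle on the underside

How it is judged:
On the way, in this order (a step that is already met when the one before it is completed fails the run):
1. the pot stands on the square mark, let go (horizontal distance between pot and square_mark below 0.014 m and z of pot in the frame of square_mark between -0.006 and 0.006 m and angle between pot's own z axis and vertical below 0.06 rad and linear speed of pot below 0.02 m/s and contact force between pot and the fingers below 0.2 N), for 0.2 s.
2. the forceps are held over the pot with the tips at the marked gap, steadily for a second (distance between tip_left and tip_right between 0.0095 and 0.0145 m and horizontal distance between tips_mid and pot below 0.03 m and z of tips_mid in the frame of pot between 0.065 and 0.16 m and angle between forceps's own z axis and vertical below 0.3 rad and contact force between forceps and the fingers above 1 N and contact force between forceps and pot below 0.1 N and contact force between forceps and rest below 0.1 N and linear speed of forceps below 0.03 m/s), for 1 s.
At the end, for the whole second after the job is handed in: Pot upright and at rest within 14 mm of the square mark's centre, untouched; forceps still, held by the fingers alone, within 0.3 rad of level, the point between the tips within 30 mm of the pot's axis and 5 to 100 mm above its rim; tip gap 9.5 to 14.5 mm, all through the last second (all of step 1 and all of step 2 and contact force between pot and the arm below 0.2 N); the arm keeps its last pose, push and grip.
It fails at once if the pot is lifted off the hotplate (z of pot in the frame of square_mark above 0.01 m).
It fails at once if the pot is tipped (angle between pot's own z axis and vertical above 0.2 rad).
It fails at once if a bystander is disturbed (distance of any of jar, beaker, dish, wash_bottle, vial, spatula from where it was at the start of the episode above 0.03 m).
It also fails if it takes over 54 s, if anything falls off the work surface, if the arm or the gripper's body presses on something with over 40 N, if the wrist force passes 120 N, or if a joint passes its speed limit or range.

## Robot

A 6-joint arm with a two-finger parallel gripper is mounted at the origin on the work surface. World frame = base frame: x ahead of the robot, y to its left, z up, the work surface at z = 0. Lengths are in m, angles in rad, forces in N, time in s.
With the tool pointing down it reaches from about 0.325 to 1 m from the base axis. Payload 5.1 kg.
Tool frame: the origin (TCP) lies on the centre line of the jaws, within the pads' length; the fingertips stand 17 mm ahead of it and the grasp point (between the pads) lies 2 mm behind it; z points along the fingers, y is the line along which they close (so a half turn about z gives the same grasp; the last joint's range is limited). The gripper opens to 85 mm and grips with 20 to 120 N. Pads are 22 mm wide; open, the fingers measure 114 mm over their backs; the gripper's body (76 mm by 85 mm) begins 54 mm behind the grasp point. The pads swing forward as they close: fully open they stand 13 mm farther back than shut.
Start: joints at [-1.217, 0.124, 1.65, -0, 1.367, -0.083], TCP at [0.275, -0.589, 0.248] pointing down, gripper open.
Joint ranges: [-2.61, 2.61], [-1.02, 2.33], [0.03, 2.71], [-1.35, 4.49], [0.32, 2.68], [-2.91, 2.91]. Speed limits (rad/s): [2.57, 2.57, 3.14, 3.14, 3.14, 3.14].

## Interface

Orientations are given as a unit quaternion [x, y, z, w].
In Python, from cell import robot, cam, sign_off gives the robot as it stands (robot), with the cameras (cam) and the job as plain functions.
- The arm moves only by the tool run_rows, called after ">>>" as a command line: name --pt "numbers of a row" for each row, then --argument value for the rest. Schema: {"type":"object","properties":{"increments":{"type":"array","items":{"type":"array","items":{"type":"number"},"minItems":5,"maxItems":5},"minItems":1,"maxItems":10},"clamp_n":{"type":"number"},"only":{"type":"string"},"quiet":{"type":"boolean"},"lines":{"type":"string"}},"required":["increments"],"additionalProperties":false}. increments is a list of rows, 1 to 10 of them, each of 5 numbers: dx, dy, dz in normalised numbers (1 is 800 mm), then a turn about the tool's z in fractions of the full range, 1 being 2 rad, then the finger opening in m; each row is the pose to reach, as a shift and turn from the pose commanded when the call began, along the tool's axes at that moment; what a row does not reach only later rows make up. A row lasts 1/8 s, in which the tool goes at most 0.0625 m and 0.188 rad, less where a joint would pass 70% of its speed; a pose out of reach is approached as far as the arm can. The fingers move at their own pace and stop on an object; clamp_n is the grip in N (left out, the last holds). Time passes only in rows, so rows that do not move let the fingers close. The tool returns the time, the measured TCP pose, the force, the opening and the grip force at its end. only (a regular expression) keeps the lines of the reply that match it, lines (a string "A,B") keeps lines A to B, and quiet returns only ok. No shift or turn number may pass 1 either way. Input that does not fit is refused with a message, and nothing moves.
- robot.state(): the state, without advancing time (a new reading comes with each control period).
- cam.capture(name): name is "scene" or "top" or "wrist"; returns a dict with "frame" (480x640x3 uint8, blue, green, red), "intrinsics" (3x3 intrinsics, pixels), "xyz" and "attitude" of the camera in the world. Camera axes: x right, y down, z forward; pixel columns grow to the right and rows downward; lengths in m; the calibration is good to about 2 mm. A picture is of the moment at which its call begins. There is no depth.
- sign_off(): hands the job in; it is judged then, once.
The state is a dict: "clock": time; "joint_pos": joint angles; "joint_velocities": joint speeds; "joint_efforts": joint torques, N m; "tcp_pos": TCP position; "ee_rot": TCP orientation; "wrist_force": force on the tool from outside, world axes, zero at the start; "ft_torque": the same for the moment, N m; "grip_width": finger opening in m; "grip_force": force on a finger pad.
Only numpy, scipy, OpenCV 4.12 (cv2) and the standard library are available. Lean on these libraries where they do the work, as an engineer would, in place of code of your own. Each camera call takes 0.05 s, during which the arm holds its last target. There are 200 camera calls.

## Working session

There is one attempt and no reset: what is moved stays moved. The work goes in short steps, Python scripts to look and compute and a tool call to move; the robot and the scene stay as the last step left them, time stands still between calls to the robot, and variables do not carry over. Pictures are saved under pics/ and viewed, at most 11 in all, crops included, and the job is handed in when it is done.

```bash
ls; mkdir -p pics; python3 - <<'E'
from cell import robot, cam, sign_off
import cv2,pickle
d={}
for n in("scene","top"):
    c=cam.capture(n);d[n]=c;cv2.imwrite(f"pics/{n}0.png",c["frame"]);print(n,c["intrinsics"],c["xyz"],c["attitude"])
pickle.dump(d,open("d0.pkl","wb"))
s=robot.state();print(s["clock"],s["tcp_pos"],s["ee_rot"],s["grip_width"])
E
```

```text
cell.py
pics
scene [[511.90554547   0.         314.24779601]
 [  0.         511.90554547 231.87729062]
 [  0.           0.           1.        ]] [ 0.99599194 -0.78067008  0.81179435] [ 0.8743894   0.23154394 -0.10282418 -0.41383303]
top [[452.22532084   0.         315.01447573]
 [  0.         452.22532084 236.0829365 ]
 [  0.           0.           1.        ]] [0.48737527 0.01911306 1.0753545 ] [ 0.70796402 -0.70549794  0.02564243 -0.02005157]
0.1 [ 0.27477957 -0.58849811  0.24717783] [ 9.76246502e-01  2.16660769e-01 -1.36822149e-04 -9.27460509e-04] 0.08556324773525745
```

View pics/top0.png

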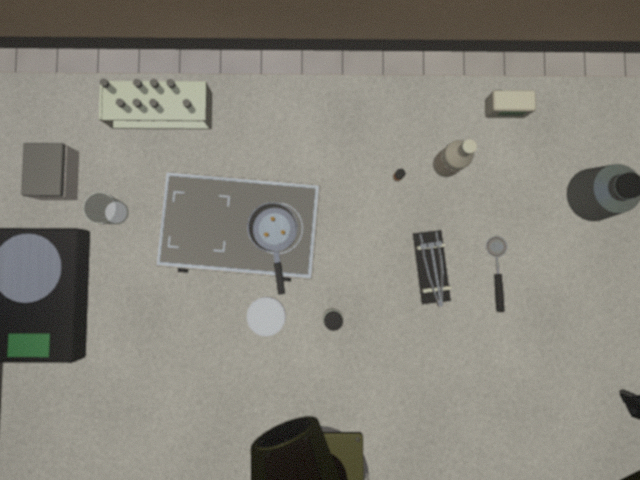

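View pics/scene0.png

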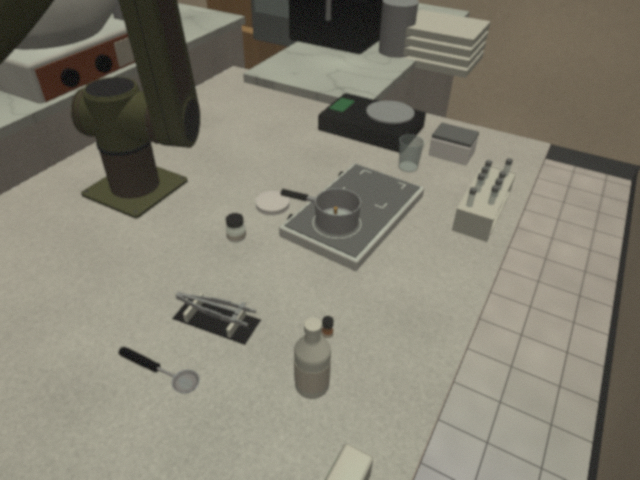

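The top view shows the pot at (274,229) with its handle end at (281,292). The square mark is centred at about (199,221) and the forceps are at (432,267) with tips pointing up the picture. The scene view shows the same layout: pot at (338,213), grip at (295,195), forceps at (215,305).

```bash
cat > h.py <<'E'
import numpy as np, cv2
from scipy.spatial.transform import Rotation as R
def ray(c,uv):
    d=np.linalg.inv(c["intrinsics"])@[uv[0],uv[1],1.]
    d=R.from_quat(c["attitude"]).apply(d); return np.array(c["xyz"]),d/np.linalg.norm(d)
def onz(c,uv,z):
    o,d=ray(c,uv); return o+d*(z-o[2])/d[2]
def tri(obs):
    A=0;b=0
    for c,uv in obs:
        o,d=ray(c,uv);P=np.eye(3)-np.outer(d,d);A=A+P;b=b+P@o
    X=np.linalg.solve(A,b); return X,[round(float(np.linalg.norm(np.cross(X-ray(c,u)[0],ray(c,u)[1])))*1000,1) for c,u in obs]
def proj(c,X):
    p=c["intrinsics"]@R.from_quat(c["attitude"]).inv().apply(np.array(X)-c["xyz"]);return p[:2]/p[2]
def tool(s,X):  # world point -> shift in tool axes from the measured TCP
    return R.from_quat(s["ee_rot"]).inv().apply(np.array(X)-s["tcp_pos"])
E
python3 - <<'E'
import pickle;from h import *
np.set_printoptions(precision=4,suppress=True)
d=pickle.load(open("d0.pkl","rb"));t,s=d["top"],d["scene"]
print("grip end",tri([(t,(281,292)),(s,(283,192))]))
print("pot rim",tri([(t,(274,228)),(s,(338,201))]))
for uv in[(167,174),(318,185),(311,277),(158,265),(174,192),(229,196),(223,250),(169,245)]:print(uv,onz(t,uv,.04))
print("plates",tri([(t,(432,267)),(s,(215,305))]))
for uv in [(421,233),(439,233),(439,303)]:print(uv,onz(t,uv,.035))
from cell import robot, cam, sign_off
st=robot.state();print(R.from_quat(st["ee_rot"]).as_matrix())
c=cam.capture("wrist");print(R.from_quat(st["ee_rot"]).inv().apply(c["xyz"]-st["tcp_pos"]),(R.from_quat(st["ee_rot"]).inv()*R.from_quat(c["attitude"])).as_matrix(),c["intrinsics"])
E
```

```text
grip end (array([0.43  , 0.0853, 0.0863]), [0.8, 0.8])
pot rim (array([0.5703, 0.1018, 0.0998]), [3.0, 3.0])
(167, 174) [0.6968 0.3532 0.04  ]
(318, 185) [0.6727 0.0045 0.04  ]
(311, 277) [0.4608 0.0199 0.04  ]
(158, 265) [0.487  0.3686 0.04  ]
(174, 192) [0.6549 0.3361 0.04  ]
(229, 196) [0.6462 0.2095 0.04  ]
(223, 250) [0.5217 0.2213 0.04  ]
(169, 245) [0.5327 0.3447 0.04  ]
plates (array([ 0.4837, -0.2589,  0.035 ]), [1.0, 1.0])
(421, 233) [ 0.5628 -0.2339  0.035 ]
(439, 233) [ 0.5629 -0.2756  0.035 ]
(439, 303) [ 0.4023 -0.2733  0.035 ]
[[ 0.9061  0.423  -0.0007]
 [ 0.423  -0.9061  0.0018]
 [ 0.0001 -0.0019 -1.    ]]
[ 0.0645  0.     -0.1247] [[ 0.0004 -0.9655 -0.2603]
 [ 1.      0.      0.0013]
 [-0.0013 -0.2603  0.9655]] [[389.2683   0.     315.9331]
 [  0.     389.2683 244.5676]
 [  0.       0.       1.    ]]
```

Careful with the scale: shifts go in shares of 800 mm and turns go in shares of 2 rad. That gives: 0.328 m / 0.8 = 0.41, 0.281 m / 0.8 = 0.3513, 0.32 rad / 2 = 0.16.

>>> run_rows --pt "0.0588 -0.0375 0 0.05 0.085" --pt "0.1175 -0.075 0 0.1 0.085" --pt "0.175 -0.1125 0 0.15 0.085" --pt "0.2338 -0.15 0 0.16 0.085" --pt "0.2925 -0.1875 0 0.16 0.085" --pt "0.3513 -0.225 0 0.16 0.085" --pt "0.41 -0.2625 0 0.16 0.085" --pt "0.41 -0.2625 0 0.16 0.085"

```text
clock: 1.15
tcp_pos: [0.4845, -0.257, 0.248]
ee_rot: [0.998, 0.061, -0.0, -0.0]
wrist_force: [0.1, -0.4, -0.5]
grip_width: 0.0853
grip_force: 0.0
```

```bash
python3 - <<'E'
from cell import robot, cam, sign_off
import cv2,pickle
c=cam.capture("wrist");pickle.dump(c,open("wf1.pkl","wb"));cv2.imwrite("pics/wf1.png",c["frame"])
E
```

```text
(no output)
```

View pics/wf1.png

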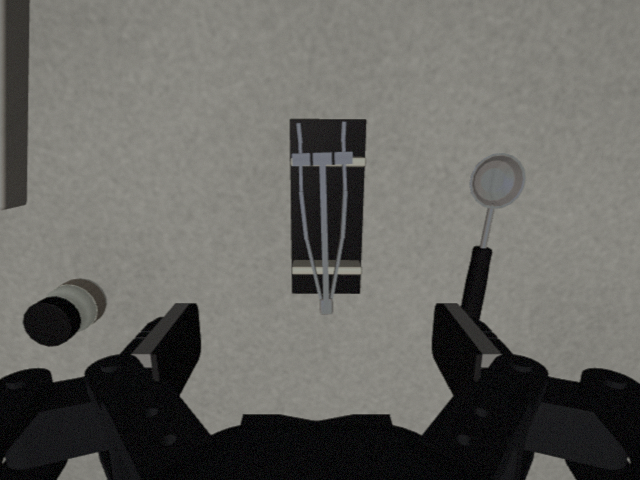

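The wrist view shows the hinge at (326,307), the bridge at (322,159) and the tips at (299,124) and (343,122). I'll go over the pot handle next.

To row units: -0.346 m / 0.8 = -0.4325, -0.29 m / 0.8 = -0.3625.

>>> run_rows --pt "0.0038 -0.0725 0 0 0.085" --pt "0.0075 -0.145 0 0 0.085" --pt "0.0113 -0.2175 0 0 0.085" --pt "0.015 -0.29 0 0 0.085" --pt "0.0188 -0.3625 0 0 0.085" --pt "0.0213 -0.4325 0 0 0.085" --pt "0.0213 -0.4325 0 0 0.085"

```text
clock: 2.08
tcp_pos: [0.4594, 0.0873, 0.2482]
ee_rot: [0.998, 0.06, -0.0, 0.0]
wrist_force: [-0.5, -0.1, 0.3]
grip_width: 0.0851
grip_force: 0.0
```

```bash
python3 - <<'E'
from cell import robot, cam, sign_off
import cv2,pickle
c=cam.capture("wrist");pickle.dump(c,open("wp1.pkl","wb"));cv2.imwrite("pics/wp1.png",c["frame"])
E
```

```text
(no output)
```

View pics/wp1.png

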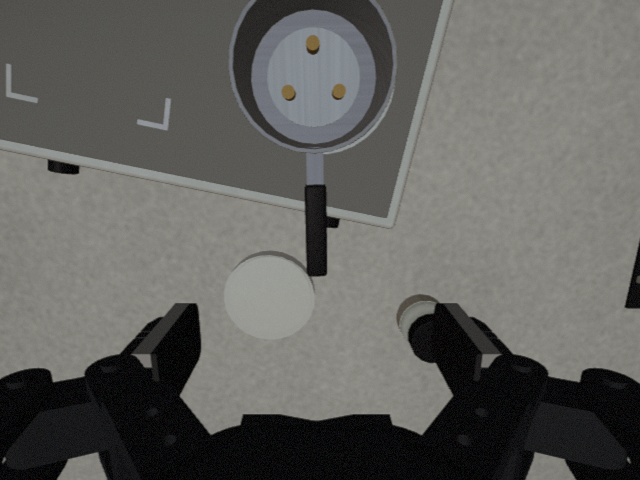

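The grip runs from (316,185) to (317,275), centred under the tool. The rim spans columns 229–397 with its bottom at row 153, and the square's near corners are (8,97) and (166,128).

```bash
python3 - <<'E'
import pickle;from h import *
from scipy.optimize import least_squares
np.set_printoptions(precision=4,suppress=True)
d=pickle.load(open("d0.pkl","rb"));t,s=d["top"],d["scene"];w=pickle.load(open("wp1.pkl","rb"));f=pickle.load(open("wf1.pkl","rb"))
print("grip end top",tri([(w,(317,274)),(t,(281,292)),(s,(283,192))]))
print("grip ends@.095",onz(w,(316,186),.095),onz(w,(317,273),.095))
# hotplate yaw/pos from wrist corners + top view
print("near corners",onz(w,(8,97),.04),onz(w,(166,128),.04)," plate edge",onz(w,(390,222),.04),onz(w,(0,143),.04))
print("z check corner",tri([(w,(166,128)),(t,(223,250))]),tri([(w,(8,97)),(t,(169,245))]))
def sq(p):
    e=np.array([-np.sin(p[2]),np.cos(p[2])]);n=np.array([np.cos(p[2]),np.sin(p[2])]);r=[]
    for a,b,obs in[(1,1,[(t,(174,192))]),(1,-1,[(t,(229,196))]),(-1,-1,[(t,(223,250)),(w,(166,128))]),(-1,1,[(t,(169,245)),(w,(8,97))])]:
        X=[*(p[:2]+.064*(a*n+b*e)),p[3]]
        for c,uv in obs:r+=list((proj(c,X)-uv)*.002*(.6 if c is w else 1)/(.6 if c is w else 1))
    return r
o=least_squares(sq,[.589,.278,-.07,.04]);print("square",o.x,np.array(o.fun)/.002)
# pot from rim: columns 229/397, bottom row 153
def pot(p):
    a=np.linspace(0,2*np.pi,400);C=np.c_[p[0]+.055*np.cos(a),p[1]+.055*np.sin(a),np.full(400,p[2])]
    q=np.array([proj(w,X) for X in C]);return [q[:,0].min()-229,q[:,0].max()-397,q[:,1].max()-153]
o=least_squares(pot,[.57,.1,.1],diff_step=1e-3);print("pot rim",o.x,o.fun)
for n,uv,z in[("hinge",(326,307),.038),("bridge",(322,159),.044),("tipL",(299,124),.036),("tipR",(343,122),.036)]:print(n,onz(f,uv,z))
print("bridge tri",tri([(f,(322,159)),(t,(429,245))]))
from cell import robot, cam, sign_off
print(robot.state()["tcp_pos"])
E
```

```text
grip end top (array([0.4287, 0.0835, 0.089 ]), [4.4, 1.5, 3.4])
grip ends@.095 [0.4922 0.0904 0.095 ] [0.4274 0.0818 0.095 ]
near corners [0.5267 0.3437 0.04  ] [0.5181 0.2173 0.04  ]  plate edge [0.4627 0.0217 0.04  ] [0.4896 0.3533 0.04  ]
z check corner (array([0.52  , 0.2235, 0.0251]), [2.3, 2.3]) (array([0.5297, 0.3446, 0.0394]), [3.0, 3.0])
square [ 0.5868  0.2784 -0.0705  0.0357] [-0.1464  0.1967  0.0854  0.3086  1.2896  1.4918 -0.2382 -0.6028 -0.3869
  2.3688  0.1176 -0.8921]
pot rim [0.5692 0.1018 0.0962] [-0.  0. -0.]
hinge [ 0.4007 -0.2775  0.038 ]
bridge [ 0.5341 -0.2567  0.044 ]
tipL [ 0.5595 -0.2344  0.036 ]
tipR [ 0.5655 -0.2703  0.036 ]
bridge tri (array([ 0.5344, -0.2567,  0.0193]), [1.5, 1.5])
[0.4598 0.0858 0.2482]
```

To row units: 0.161 m / 0.8 = 0.2013, 0.15 m / 0.8 = 0.1875, -0.01 rad / 2 = -0.005.

>>> run_rows --pt "0 0 0.0688 0 0.06" --pt "0 0 0.1375 -0.005 0.06" --pt "0 0 0.1875 -0.005 0.06" --pt "0 0 0.2013 -0.005 0.06" --pt "0 0 0.2013 -0.005 0.01" --pt "0 0 0.2013 -0.005 0.01" --pt "0 0 0.2013 -0.005 0.01" --pt "0 0 0.2013 -0.005 0.01" --clamp_n 30

```text
clock: 3.12
tcp_pos: [0.4615, 0.086, 0.0894]
ee_rot: [0.998, 0.064, 0.002, -0.0]
wrist_force: [-0.2, 1.2, 5.6]
grip_width: 0.0154
grip_force: 28.9
```

To row units: -0.06 m / 0.8 = -0.075, -0.035 m / 0.8 = -0.0438.

>>> run_rows --pt "0 0 -0.0019 0 0.01" --pt "0.0038 -0.015 -0.0019 0 0.01" --pt "0.01 -0.0438 -0.0019 0 0.01" --pt "0.0175 -0.075 -0.0019 0 0.01"

```text
clock: 3.62
tcp_pos: [0.4666, 0.146, 0.0895]
ee_rot: [0.998, 0.063, 0.0, 0.002]
wrist_force: [0.3, -7.1, 5.3]
grip_width: 0.0154
grip_force: 30.4
```

```bash
python3 - <<'E'
from cell import robot, cam, sign_off
import cv2
cv2.imwrite("pics/wp2.png",cam.capture("wrist")["frame"])
E
```

```text
(no output)
```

View pics/wp2.png

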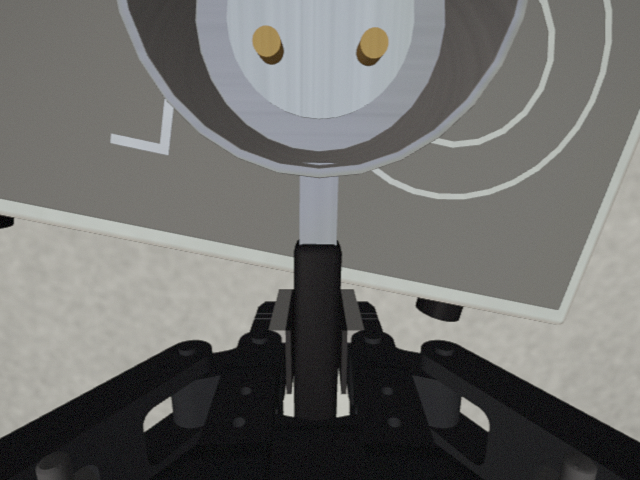

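The pot slides flat with the handle still square in the pads, now moving off the rings. I'll continue the slide.

To row units: -0.113 m / 0.8 = -0.1413, 0.026 m / 0.8 = 0.0325.

>>> run_rows --pt "0.0075 -0.0313 0 0 0.01" --pt "0.015 -0.0625 0 0 0.01" --pt "0.0225 -0.0938 0 0 0.01" --pt "0.0288 -0.125 0 0 0.01" --pt "0.0325 -0.1413 0 0 0.01" --pt "0.0325 -0.1413 0 0 0.01" --pt "0.0325 -0.1413 0 0 0.01"

```text
clock: 4.55
tcp_pos: [0.4782, 0.2627, 0.0895]
ee_rot: [0.998, 0.063, 0.001, -0.0]
wrist_force: [1.4, 1.3, 4.3]
grip_width: 0.0155
grip_force: 30.3
```

```bash
python3 - <<'E'
from cell import robot, cam, sign_off
import cv2,pickle
d={n:cam.capture(n) for n in("top","wrist")};pickle.dump(d,open("d2.pkl","wb"))
a=cv2.resize(d["top"]["frame"][150:330,120:330],None,fx=2.3,fy=2.3,interpolation=cv2.INTER_CUBIC)
b=cv2.resize(d["wrist"]["frame"][:380],(310,184));im=__import__("numpy").zeros((600,800,3),"uint8");im[:a.shape[0],:a.shape[1]]=a;im[:184,485:795]=b
cv2.imwrite("pics/p3.png",im)
E
```

```text
(no output)
```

View pics/p3.png

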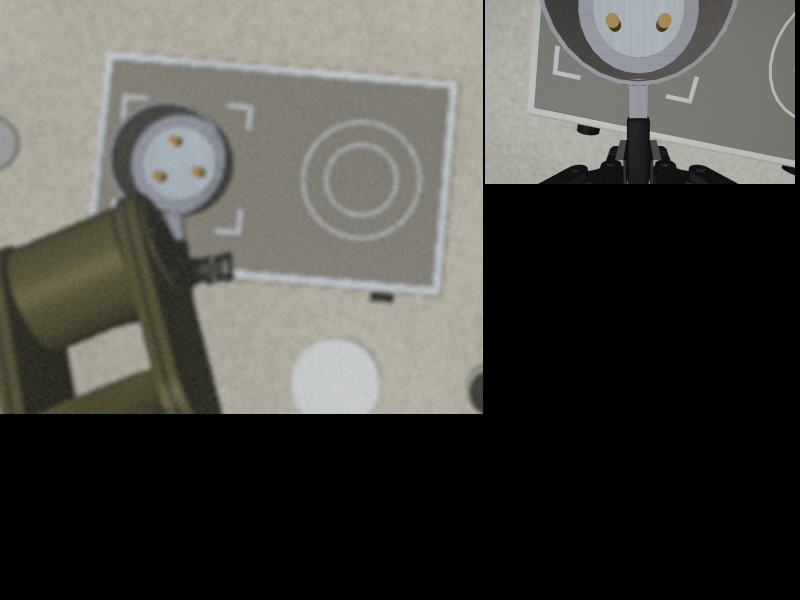

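The top crop shows the pot between the brackets: rim centre at about (172,158) and inner floor at (178,163). The rings are centred at (361,180).

```bash
python3 - <<'E'
import pickle;from h import *
np.set_printoptions(precision=4,suppress=True)
d=pickle.load(open("d2.pkl","rb"));t=d["top"];w=d["wrist"]
g=lambda x,y:(120+x/2.3-.3,150+y/2.3-.3)
r=onz(t,g(361,180),.04);a=onz(t,g(172,158),.1);b=onz(t,g(178,163),.043)
u=onz(t,g(110,57),.04)-onz(t,g(454,86),.04);v=onz(t,g(454,86),.04)-onz(t,g(436,290),.04)
ya=-np.arctan2(u[0],u[1]);yb=np.arctan2(v[1],v[0])
print("rings",r,"rim",a,"floor",b,"yaw",ya,yb)
for y in(ya,yb):print("square from rings",r[:2]+.18*np.array([-np.sin(y),np.cos(y)]))
for n,uv in[("bl",(115,230)),("tr",(251,106)),("br",(240,234)),("tl",(124,97))]:print(n,onz(t,g(*uv),.04))
k=640/310  # wrist inset
W=lambda x,y:((x-485)*640/310,y*380/184)
A=onz(w,W(556,74),.04);B=onz(w,W(690,101),.04);print("near corners wrist",A,B,np.linalg.norm(A-B))
e=(A-B)/np.linalg.norm(A-B);n=np.array([e[1],-e[0]]);c=(A+B)[:2]/2+.064*n;print("square wrist",c)
def pot(p):
    q=np.array([proj(w,[p[0]+.055*np.cos(x),p[1]+.055*np.sin(x),.1]) for x in np.linspace(0,6.283,400)]);i=q[:,1].argmax();return q[i]
from scipy.optimize import least_squares
print("pot wrist",least_squares(lambda p:pot(p)-W(639,83),[.587,.278],diff_step=1e-3).x)
E
```

```text
rings [0.5728 0.0991 0.04  ] rim [0.5879 0.2722 0.1   ] floor [0.5888 0.281  0.043 ] yaw -0.08024971110194623 -0.08427138937747529
square from rings [0.5872 0.2786]
square from rings [0.5879 0.2785]
bl [0.522  0.3428 0.04  ]
tr [0.6467 0.2099 0.04  ]
br [0.5185 0.2188 0.04  ]
tl [0.6552 0.337  0.04  ]
near corners wrist [0.5276 0.3428 0.04  ] [0.5188 0.2183 0.04  ] 0.12480394801446273
square wrist [0.587 0.276]
pot wrist [0.5881 0.2759]
```

Pot is within ~2 mm of the square's centre. I'll release and rise.

To row units: -0.16 m / 0.8 = -0.2, -0.1 m / 0.8 = -0.125.

>>> run_rows --pt "0 0 0 0 0.06" --pt "0 0 0 0 0.06" --pt "0 0 0 0 0.06" --pt "0 0 0 0 0.06" --pt "0 0 -0.05 0 0.06" --pt "0 0 -0.125 0 0.06" --pt "0 0 -0.2 0 0.06" --pt "0 0 -0.2 0 0.06"

```text
clock: 5.65
tcp_pos: [0.4805, 0.2636, 0.2561]
ee_rot: [0.998, 0.063, 0.006, -0.002]
wrist_force: [-1.0, -0.7, -0.0]
grip_width: 0.0598
grip_force: 0.0
```

```bash
python3 - <<'E'
from cell import robot, cam, sign_off
import cv2,pickle
c=cam.capture("wrist");pickle.dump(c,open("wp4.pkl","wb"))
import numpy as np
f=c["frame"].copy();cv2.imwrite("pics/wp4.png",f)
E
```

```text
(no output)
```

View pics/wp4.png

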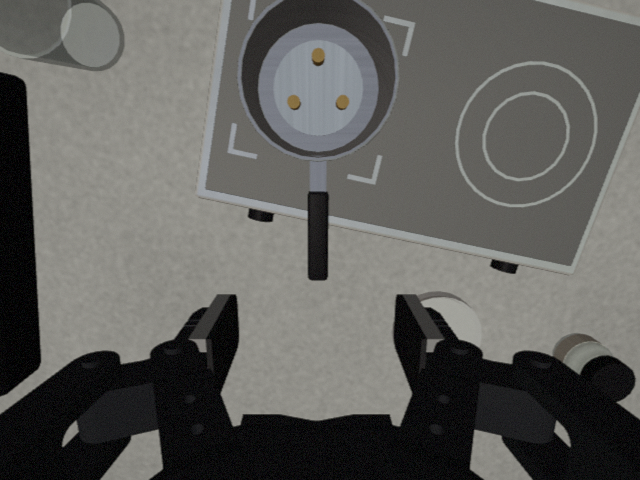

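The pot sits centred: its floor disc is at (318,88), and the bracket diagonal (230,152)–(413,25) has its midpoint at about (321,88). Now the forceps.

To row units: 0.524 m / 0.8 = 0.655, 0.06 m / 0.8 = 0.075, -0.028 rad / 2 = -0.014.

>>> run_rows --pt "-0.0088 0.075 0 0 0.06" --pt "-0.0175 0.15 0 0 0.06" --pt "-0.0263 0.225 0 0 0.06" --pt "-0.035 0.3 0 0 0.06" --pt "-0.0438 0.375 0 0 0.06" --pt "-0.0525 0.45 0 -0.014 0.06" --pt "-0.0613 0.525 0 -0.014 0.06" --pt "-0.07 0.6 0.0375 -0.014 0.06" --pt "-0.0763 0.655 0.0813 -0.014 0.06" --pt "-0.0763 0.655 0.125 -0.014 0.06"

```text
clock: 6.95
tcp_pos: [0.4818, -0.2675, 0.1454]
ee_rot: [0.997, 0.075, -0.001, -0.001]
wrist_force: [0.1, 0.8, 1.3]
grip_width: 0.0599
grip_force: 0.0
```

>>> run_rows --pt "0 0 0 0 0.06" --pt "0 0 0 0 0.06"

```text
clock: 7.2
tcp_pos: [0.4835, -0.2647, 0.149]
ee_rot: [0.997, 0.078, -0.0, -0.0]
wrist_force: [0.5, 0.8, 0.0]
grip_width: 0.0603
grip_force: 0.0
```

```bash
python3 - <<'E'
from cell import robot, cam, sign_off
import cv2,pickle
c=cam.capture("wrist");pickle.dump(c,open("wf2.pkl","wb"))
cv2.imwrite("pics/wf2.png",c["frame"])
E
```

```text
(no output)
```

View pics/wf2.png

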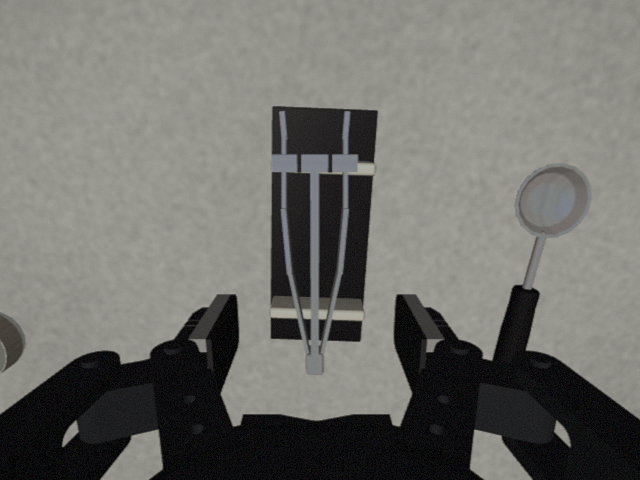

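The forceps now run straight up the picture: hinge (315,364), bridge (315,163), and plates between rows 208 and 272 at columns 286 and 344.

```bash
python3 - <<'E'
import pickle;from h import *
np.set_printoptions(precision=4,suppress=True)
a=pickle.load(open("wf1.pkl","rb"));b=pickle.load(open("wf2.pkl","rb"))
H=tri([(a,(326,307)),(b,(315,364))]);B=tri([(a,(322,159)),(b,(315,163))])
T=tri([(a,(321,123)),(b,(314.5,112))]);print("hinge",H,"bridge",B,"tips",T)
print("barR end",tri([(a,(365,162)),(b,(375,169))]))
h=onz(b,(315,364),.042);g=onz(b,(315,163),.045);t=onz(b,(314.5,112),.038)
e=(t-h)[:2];print("yaw",np.arctan2(*e[::-1]),np.linalg.norm(e),h,g,t)
u=e/np.linalg.norm(e);o=[g[:2]-.047*u,t[:2]-.077*u,*[onz(b,(315,r),.042)[:2] for r in(208,272)]];print("origin est",np.array(o))
P=np.array([*np.mean([o[0],o[1]],0),.033])
from cell import robot, cam, sign_off
s=robot.state();print(s["tcp_pos"],"tool shift",tool(s,P))
E
```

```text
hinge (array([ 0.3998, -0.2778,  0.036 ]), [0.1, 0.1]) bridge (array([ 0.5333, -0.2571,  0.0234]), [0.1, 0.1]) tips (array([ 0.5622, -0.2523,  0.042 ]), [0.0, 0.0])
barR end (array([ 0.5355, -0.2948,  0.0252]), [0.1, 0.1])
yaw 0.15697660286968143 0.16090211317424866 [ 0.4035 -0.2774  0.042 ] [ 0.5345 -0.2569  0.045 ] [ 0.5625 -0.2522  0.038 ]
origin est [[ 0.4881 -0.2642]
 [ 0.4864 -0.2642]
 [ 0.5082 -0.261 ]
 [ 0.468  -0.2673]]
[ 0.4841 -0.265   0.1501] tool shift [ 0.0031 -0.0004  0.1171]
```

To row units: 0.117 m / 0.8 = 0.1463, 0.003 m / 0.8 = 0.0038.

>>> run_rows --pt "0.0038 0 0.0625 0 0.06" --pt "0.0038 0 0.1125 0 0.06" --pt "0.0038 0 0.1463 0 0.055" --pt "0.0038 0 0.1463 0 0.045" --pt "0.0038 0 0.1463 0 0.035" --pt "0.0038 0 0.1463 0 0.03" --pt "0.0038 0 0.1463 0 0.027" --pt "0.0038 0 0.1463 0 0.027" --pt "0.0038 0 0.1463 0 0.027" --clamp_n 20

```text
clock: 8.38
tcp_pos: [0.4877, -0.2652, 0.0339]
ee_rot: [0.997, 0.077, 0.001, 0.001]
wrist_force: [-0.5, 1.7, 6.9]
grip_width: 0.027
grip_force: 7.2
```

```bash
python3 - <<'E'
from cell import robot, cam, sign_off
import cv2,pickle
c=cam.capture("wrist");pickle.dump(c,open("wf3.pkl","wb"))
cv2.imwrite("pics/wf3.png",c["frame"])
E
```

```text
(no output)
```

View pics/wf3.png

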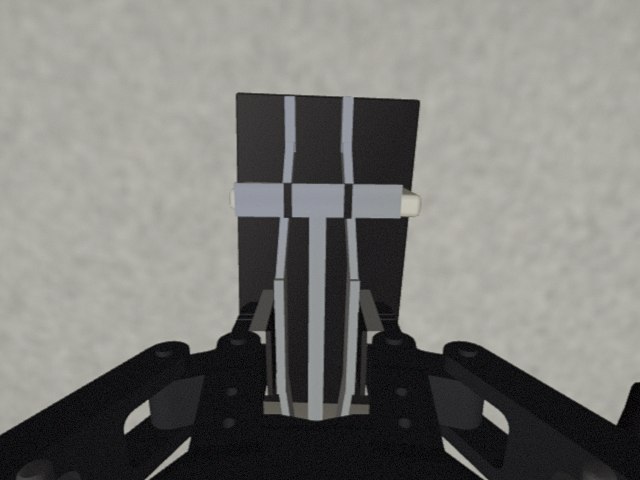

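The lines sit at columns 287.5 and 348. The arms pass them slightly wide (284/350 behind the bridge), so the gap is a little over 12 mm. I'll measure it and then lift.

```bash
cat > gap.py <<'E'
from h import *; from cell import robot, cam, sign_off
import pickle,sys
np.set_printoptions(precision=4,suppress=True)
def edges(c,r,lo,hi,n=3):  # bright-arm edges on a row (sub-pixel by gradient)
    g=cv2.GaussianBlur(cv2.cvtColor(c["frame"],cv2.COLOR_BGR2GRAY).astype(float),(3,3),0)[r-1:r+2].mean(0);d=np.gradient(g);out=[]
    for x in range(lo,hi):
        if abs(d[x])>8 and abs(d[x])>=abs(d[x-1]) and abs(d[x])>abs(d[x+1]):out.append((round(x+.5*(abs(d[x-1])-abs(d[x+1]))/(abs(d[x-1])-2*abs(d[x])+abs(d[x+1])+1e-9),1),int(np.sign(d[x]))))
    return out
E
python3 - <<'E'
from gap import *
c=pickle.load(open("wf3.pkl","rb"))
for r in(102,106,110,120,135,200,222,226,230):print(r,edges(c,r,270,370))
for z in(.036,.040,.042):print(z,[np.linalg.norm(onz(c,(296,102),z)-onz(c,(343,102),z))])
p=[np.linalg.norm(onz(c,(287.5,200),z)-onz(c,(348,200),z)) for z in(.042,.044,.046,.05)];print("lines",p)
E
```

```text
102 [(np.float64(283.9), 1), (np.float64(294.7), -1), (np.float64(342.1), 1), (np.float64(353.2), -1)]
106 [(np.float64(283.9), 1), (np.float64(294.8), -1), (np.float64(342.1), 1), (np.float64(353.0), -1)]
110 [(np.float64(284.1), 1), (np.float64(294.8), -1), (np.float64(341.8), 1), (np.float64(352.8), -1)]
120 [(np.float64(284.2), 1), (np.float64(294.8), -1), (np.float64(341.5), 1), (np.float64(352.4), -1)]
135 [(np.float64(284.4), 1), (np.float64(295.0), -1), (np.float64(341.1), 1), (np.float64(351.9), -1)]
200 [(np.float64(283.2), -1), (np.float64(291.1), 1), (np.float64(343.7), -1), (np.float64(351.6), 1)]
222 [(np.float64(279.1), 1), (np.float64(287.8), -1), (np.float64(308.6), 1), (np.float64(325.7), -1), (np.float64(346.3), 1), (np.float64(355.2), -1)]
226 [(np.float64(278.8), 1), (np.float64(287.5), -1), (np.float64(308.6), 1), (np.float64(325.7), -1), (np.float64(346.4), 1), (np.float64(355.3), -1)]
230 [(np.float64(278.5), 1), (np.float64(287.2), -1), (np.float64(308.6), 1), (np.float64(325.5), -1), (np.float64(346.5), 1), (np.float64(355.5), -1)]
0.036 [np.float64(0.013985420658776926)]
0.04 [np.float64(0.013530030162113177)]
0.042 [np.float64(0.013302334913781338)]
lines [np.float64(0.018237915265713073), np.float64(0.017925737992144353), np.float64(0.0176135607185756), np.float64(0.0169892061714382)]
```

To row units: -0.12 m / 0.8 = -0.15, -0.08 m / 0.8 = -0.1.

>>> run_rows --pt "0 0 -0.0125 0 0.026" --pt "0 0 -0.05 0 0.026" --pt "0 0 -0.1 0 0.026" --pt "0 0 -0.15 0 0.026" --pt "0 0 -0.15 0 0.026"

```text
clock: 9.05
tcp_pos: [0.4885, -0.2663, 0.1567]
ee_rot: [0.997, 0.077, 0.003, 0.003]
wrist_force: [-0.2, 0.7, -1.1]
grip_width: 0.0259
grip_force: 5.8
```

```bash
python3 - <<'E'
from gap import *
c=cam.capture("wrist");pickle.dump(c,open("wf4.pkl","wb"));cv2.imwrite("pics/wf4.png",c["frame"])
for r in(102,106,110,120,135,200,222,226,230):print(r,edges(c,r,270,370))
E
```

```text
102 [(np.float64(294.1), -1), (np.float64(296.9), 1), (np.float64(335.9), -1), (np.float64(338.6), 1)]
106 [(np.float64(294.1), -1), (np.float64(296.8), 1), (np.float64(335.9), -1), (np.float64(338.6), 1)]
110 [(np.float64(294.0), -1), (np.float64(296.8), 1), (np.float64(335.8), -1)]
120 [(np.float64(284.9), 1), (np.float64(295.5), -1), (np.float64(336.9), 1), (np.float64(347.6), -1)]
135 [(np.float64(285.2), 1), (np.float64(295.7), -1), (np.float64(336.6), 1), (np.float64(347.4), -1), (np.float64(369.3), 1)]
200 [(np.float64(282.0), -1), (np.float64(289.9), 1), (np.float64(342.5), -1), (np.float64(350.6), 1)]
222 [(np.float64(280.4), 1), (np.float64(289.0), -1), (np.float64(307.6), 1), (np.float64(324.7), -1), (np.float64(343.0), 1), (np.float64(352.0), -1), (np.float64(363.2), 1)]
226 [(np.float64(280.0), 1), (np.float64(288.7), -1), (np.float64(307.6), 1), (np.float64(324.7), -1), (np.float64(343.3), 1), (np.float64(352.3), -1), (np.float64(362.9), 1)]
230 [(np.float64(279.7), 1), (np.float64(288.4), -1), (np.float64(307.6), 1), (np.float64(324.7), -1), (np.float64(343.6), 1), (np.float64(352.5), -1), (np.float64(362.5), 1)]
```

View pics/wf4.png

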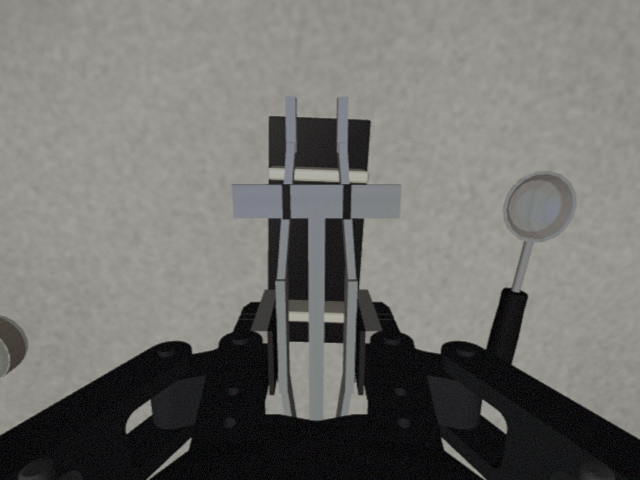

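The forceps are lifted clear and level, arms under the dark lines (tip inner faces at columns 295.5 and 336.9, about 12 mm). I'll carry them to the pot.

To row units: -0.522 m / 0.8 = -0.6525, 0.015 m / 0.8 = 0.0188.

>>> run_rows --pt "0.01 -0.05 0 0 0.026" --pt "0.0238 -0.1188 0 0 0.026" --pt "0.0388 -0.1875 0 0 0.026" --pt "0.0538 -0.2625 0 0 0.026" --pt "0.0688 -0.3375 0 0 0.026" --pt "0.0838 -0.4125 0 0 0.026" --pt "0.1 -0.4875 0 0 0.026" --pt "0.115 -0.5625 0 0 0.026" --pt "0.1275 -0.625 0.01 0 0.026" --pt "0.1338 -0.6525 0.0188 0 0.026"

```text
clock: 10.35
tcp_pos: [0.5102, 0.2693, 0.1345]
ee_rot: [0.997, 0.079, -0.002, 0.001]
wrist_force: [0.8, -0.5, -0.6]
grip_width: 0.0266
grip_force: 5.8
```

>>> run_rows --pt "0 0 0 0 0.026" --pt "0 0 0 0 0.026" --pt "0 0 0 0 0.026" --pt "0 0 0 0 0.026" --pt "0 0 0 0 0.026" --pt "0 0 0 0 0.026" --pt "0 0 0 0 0.026" --pt "0 0 0 0 0.026" --pt "0 0 0 0 0.026" --pt "0 0 0 0 0.026"

```text
clock: 11.6
tcp_pos: [0.5116, 0.2676, 0.1368]
ee_rot: [0.997, 0.077, -0.0, -0.0]
wrist_force: [0.1, -0.0, -1.2]
grip_width: 0.0265
grip_force: 5.8
```

```bash
python3 - <<'E'
from gap import *
c=cam.capture("wrist");t=cam.capture("top");s=cam.capture("scene");pickle.dump([c,t,s],open("wf5.pkl","wb"))
im=np.zeros((600,800,3),"uint8");im[:360,:480]=cv2.resize(c["frame"],(480,360))
im[360:600,:320]=cv2.resize(t["frame"][150:330,110:350],(320,240));im[360:600,330:650]=cv2.resize(s["frame"][120:270,260:460],(320,240))
cv2.imwrite("pics/f5.png",im)
for r in(105,112,120,135,200,222,226):print(r,edges(c,r,270,370))
E
```

```text
105 [(np.float64(284.8), -1), (np.float64(293.8), -1), (np.float64(296.4), 1), (np.float64(335.8), -1), (np.float64(338.2), 1), (np.float64(347.7), 1)]
112 [(np.float64(285.1), -1), (np.float64(294.0), -1), (np.float64(296.8), 1), (np.float64(335.7), -1), (np.float64(338.2), 1), (np.float64(347.4), 1)]
120 [(np.float64(285.1), -1), (np.float64(294.0), -1), (np.float64(296.8), 1), (np.float64(335.6), -1), (np.float64(338.2), 1), (np.float64(347.3), 1)]
135 [(np.float64(273.2), -1), (np.float64(294.3), -1), (np.float64(297.1), 1), (np.float64(335.2), -1), (np.float64(338.0), 1), (np.float64(349.6), -1), (np.float64(353.1), 1), (np.float64(367.7), 1)]
200 [(np.float64(281.7), -1), (np.float64(289.7), 1), (np.float64(342.4), -1), (np.float64(350.4), 1)]
222 [(np.float64(280.3), 1), (np.float64(288.7), -1), (np.float64(307.8), 1), (np.float64(324.6), -1), (np.float64(343.5), 1), (np.float64(351.8), -1)]
226 [(np.float64(280.0), 1), (np.float64(288.2), -1), (np.float64(307.7), 1), (np.float64(324.6), -1), (np.float64(343.7), 1), (np.float64(352.1), -1)]
```

View pics/f5.png

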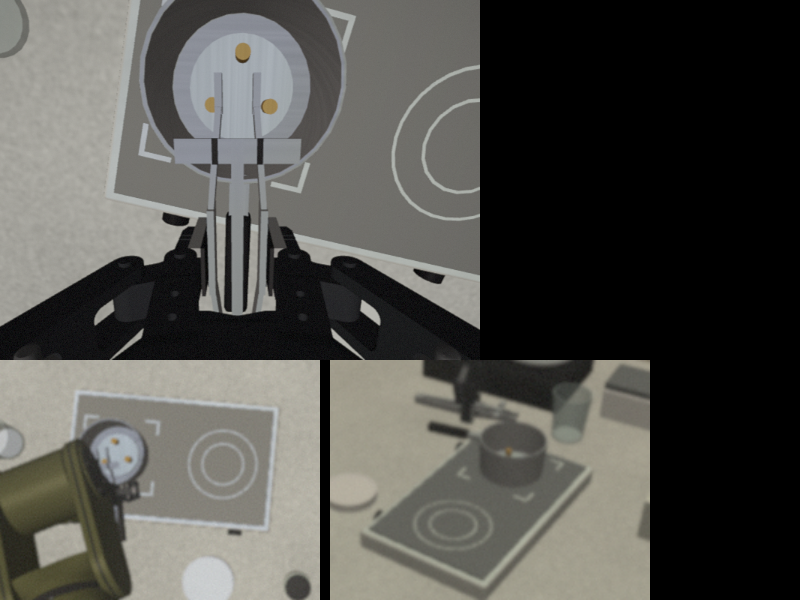

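The tips are over the pot's middle at the marked gap, level, with clear air above the rim. The pot is centred and untouched, so I'm handing in.

>>> run_rows --pt "0 0 0 0 0.026" --pt "0 0 0 0 0.026" --pt "0 0 0 0 0.026" --pt "0 0 0 0 0.026"

```text
clock: 12.25
tcp_pos: [0.5116, 0.2676, 0.1368]
ee_rot: [0.997, 0.077, 0.0, 0.0]
wrist_force: [-0.1, -0.4, -0.3]
grip_width: 0.026
grip_force: 5.8
```

```bash
python3 -c "
from cell import robot, cam, sign_off
print(sign_off())"
```

```text
the job is handed in; nothing more can be done
None
```

I slid the pot to within about 2 mm of the square mark's centre and let go, then handed in at 12.25 s with the forceps held level about 35 mm above its rim, tips over the middle at a measured gap of about 12 mm; the hand-in returned no verdict.

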